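# Roll a bearing up the gutter into the camera cradle and take the picture

## Task

Nudge the bearing lying at the foot of the sloped gutter up the slope with a closed fingertip, until it drops over the edge at the top into the level cradle against the stop and stays there by itself; then take your finger off it and press the camera's capture button fully down and let it go. Push gently and steadily: do not grip or lift the bearing, do not flick it or let it run away, and do not press the button before the bearing is seated. Leave the other things on the bench where they are.

Things in the scene. Friction and masses are not known exactly. Their poses are not given: they have to be found in the camera images.
- rig: Fixed, level inspection rig on a dark steel base plate (x=-130 to 120, y=-50 to 50 mm in its own frame). Origin on the table under the rig, x = uphill along the gutter, y across it, z up. The gutter floor runs from x=-110 (19.8 mm high) up to the crest edge at x=55 (43 mm high); the level cradle runs from x=55 to 97 mm, floor 39 mm high.
- gutter: Sloped aluminium gutter on the rig, 37 mm wide inside, rising 8 degrees. Origin mid crest edge on the floor surface; x uphill along the floor, y across, z square off it. Side walls 4 mm thick stand 12 mm above the floor. A lip 6 mm thick, 7 mm above the floor, closes the foot; a fingertip can come in behind the bearing above lip and walls.
- cradle (a point): Bearing centre when seated: rig frame (70.5, 0, 65) mm, with about 2 mm of play along x, 1.5 mm either way along y. The cradle floor lies a sharp 4 mm step below the crest, which keeps the bearing from rolling back; walls 52 mm high; two stop posts at x=97 mm, tops 75 mm high.
- lens (a point): Lens of the black camera tube fixed beside the cradle (34 to 40 mm thick, axis 65 mm high); the tube runs from here 77 mm towards the rig's -y.
- bearing_center (a point): Centre of the bearing to move: steel with brass cage, closed solid outline, 52 mm diameter, 34 mm wide, 0.2 to 0.42 kg, lying across the gutter (axis along rig y) so that it rolls along it. Starts against the lip at the foot (rig frame about x=-96, z=48 mm) and rolls back down if left on the slope. Axes turn as it rolls.
- bearing: The same bearing as a body, origin at its centre.
- capture_top (a point): Top centre of the capture button: round black cap, 30 mm diameter, pressed straight down; it stands on a grey housing on a white box 90 x 70 x 30 mm fixed on the table.
- capture (a joint): Travel of the capture button in m: 0 = out, 0.006 = fully down (springs back; 4 N holds it fully down).
- spare_bearing: Bystander: the same kind of bearing lying flat on the table beside the gutter, 52 mm diameter, 34 mm high, origin at its centre.
- screwdriver: Bystander: screwdriver lying on the table, 150 mm long, origin under its middle.
- jar: Bystander: amber glass jar, 56 mm diameter, 70 mm high, origin under its centre.
- chuck: Bystander: flat brass disc, 100 mm diameter, 12 mm high, origin under its centre.
- beaker: Bystander: glass beaker, 66 mm diameter, 85 mm high, origin under its centre.

How it is judged (in metres and radians):
On the way, in this order (a step that is already met when the one before it is completed fails the run):
1. the bearing sits at rest in the cradle against the stop with no finger on it (x of bearing_center in the frame of rig between 0.064 and 0.077 m and y of bearing_center in the frame of rig between -0.006 and 0.006 m and z of bearing_center in the frame of rig between 0.061 and 0.069 m and linear speed of bearing below 0.02 m/s and contact force between bearing and the fingers below 0.05 N), for 0.3 s.
2. the capture button is pressed fully down (value of joint capture above 0.0045 m), for 0.05 s.
At the end, for the whole second after the job is handed in: The bearing rests by itself in the cradle (centre 64 to 77 mm up the rig's x, within 6 mm of its middle line, 61 to 69 mm high, slower than 20 mm/s, untouched), and the capture button, having been pressed at least 4.5 mm down after that, is out again (under 1.5 mm) (all of step 1 and value of joint capture below 0.0015 m).
It fails at once if the bearing is gripped (the point between the finger pads comes within 30 mm of its centre) or lifted more than 6 mm off the line it rolls on (distance between the grasp point and bearing_center below 0.03 m or z of bearing_center in the frame of gutter above 0.032 m).
It fails at once if the bearing is flicked or runs away (faster than 0.45 m/s) (linear speed of bearing above 0.45 m/s).
It fails at once if the bearing is pushed harder than 40 N (contact force between bearing and the fingers above 40 N).
It fails at once if the button is pressed before the bearing is in the cradle (value of joint capture above 0.003 m and not (x of bearing_center in the frame of rig between 0.064 and 0.077 m and y of bearing_center in the frame of rig between -0.006 and 0.006 m and z of bearing_center in the frame of rig between 0.061 and 0.069 m)).
It fails at once if another thing on the bench is moved more than 20 mm (distance of any of spare_bearing, screwdriver, jar, chuck, beaker from where it was at the start of the episode above 0.02 m).
It also fails if it takes over 64 s, if anything falls off the work surface, if the arm or the gripper's body presses on something with over 40 N, if the wrist force passes 120 N, or if a joint passes its speed limit or range.

## Robot

A 7-joint arm with a two-finger parallel gripper is mounted at the origin on the work surface. World frame = base frame: x ahead of the robot, y to its left, z up, the work surface at z = 0. Lengths are in m, angles in degrees, forces in N, time in s.
With the tool pointing down it reaches from about 0.4 to 0.875 m from the base axis. Payload 19.3 kg.
Tool frame: the origin (TCP) lies between the finger pads; the fingertips stand 11 mm ahead of it and the grasp point (between the pads) lies 8 mm behind it; y points along the fingers, z is the direction in which the jaws open and shut, and the axes are right-handed (so a half turn about y gives the same grasp; the last joint's range is limited). The gripper opens to 85 mm and grips with 20 to 120 N. Pads are 22 mm wide; open, the fingers measure 114 mm over their backs; the gripper's body (76 mm by 85 mm) begins 54 mm behind the grasp point. The pads swing forward as they close: fully open they stand 13 mm farther back than shut.
Start: joints at [70.405, 29.874, -2.08, 91.645, 1.215, 58.505, -6.463], TCP at [0.168, -0.602, 0.242] pointing down, gripper open.
Joint ranges: [-166.77, 166.77], [-17.47, 122.26], [-85.68, 81.53], [9.62, 139.38], [-72.42, 252.41], [9.2, 110.78], [-144.41, 144.41]. Speed limits (degrees/s): [108.29, 108.29, 136.94, 136.94, 172.46, 172.46, 172.46].

## Interface

Orientations are given as [roll, pitch, yaw] about the fixed x, y, z axes, in that order (R = Rz(yaw) Ry(pitch) Rx(roll)).
In Python, from plant import * gives the robot as it stands.
- The arm moves only by the shell command python3 -m handwheel 'ROWS' [FORCE]. ROWS is JSON, a list of rows, each a list of 7 numbers: the shift along the tool's x, y, z normalised to -1 to 1, where 1 is 2 cm, then the turn, a rotation vector about the tool's x, y, z normalised to -1 to 1, where 1 is pi/2 rad, then the closure, from 0 (fully open) to 1 (shut). A call has 1 to 12 rows; each row shifts and turns the commanded pose from where the row before left it, along the tool's axes as they then stand; what a row does not reach is not made up. A row lasts 1/12 s, in which the tool goes at most 41.7 mm and 7.16 degrees, less where a joint would pass 70% of its speed; a pose out of reach is approached as far as the arm can. A call with a number of a shift or a turn outside -1 to 1 is refused whole. A call with a gripper value outside its range is refused whole. The fingers move at their own pace and stop on an object; FORCE is the grip in N (left out, the last holds). Time passes only in rows, so rows that do not move let the fingers close. It gives the time, the measured TCP pose, the force and the opening at its end, in the units of the state.
- get_state(): the state, without advancing time (a new reading comes with each control period).
- capture(name): name is "side" or "top" or "wrist"; returns a dict with "pixels" (400x640x3 uint8, red, green, blue), "intrinsics" (3x3 intrinsics, pixels), "k1" (the pictures are not rectified: a ray, as slopes to the right and down, at radius r is drawn at 1 + k1 r^2 times it, then the intrinsics apply), "rvec" (rotation vector, rad) and "tvec" (3), from world to camera coordinates, as OpenCV has them. Camera axes: x right, y down, z forward; pixel columns grow to the right and rows downward; lengths in m; the calibration is good to about 2 mm. A picture is of the moment at which its call begins. There is no depth.
- job_done(): hands the job in, once; it reports no verdict.
The state is a dict: "t": time; "joints": joint angles; "dq": joint speeds; "joint_torque": joint torques, N m; "position": TCP position; "tcp_rot": TCP orientation; "force": force on the tool from outside, world axes, zero at the start; "moment": the same for the moment, N m; "gripper_width": finger opening in m.
Only numpy, scipy, OpenCV 4.12 (cv2) and the standard library are available. Lean on these libraries where they do the work, as an engineer would, in place of code of your own. Each camera call takes 0.05 s, during which the arm holds its last target. There are 200 camera calls.

## Working session

There is one attempt and no reset: what is moved stays moved. The work goes in short steps, Python scripts to look and compute and a shell command to move; the robot and the scene stay as the last step left them, time stands still between calls to the robot, and variables do not carry over. Pictures are saved under pics/ and viewed, about 8 in all and at most 12, crops included, and the job is handed in when it is done.

```bash
ls; mkdir -p pics; python3 - <<'E'
from plant import *
import cv2
s=get_state();print(s['t'],s['position'],s['tcp_rot'],s['gripper_width'])
for n in("side","top"):
    c=capture(n);cv2.imwrite(f"pics/{n}0.png",c['pixels'][:,:,::-1]);print(n,c['intrinsics'],c['k1'],c['rvec'],c['tvec'])
E
```

```text
pics
0.0 [ 0.16764756 -0.60175906  0.24172179] [-9.00654507e+01 -6.33029926e-03 -1.64428818e+02] 0.08543709535054025
side [[362.36116341   0.         325.16976563]
 [  0.         362.36116341 198.85355211]
 [  0.           0.           1.        ]] -0.016957585465402603 [ 2.40967079 -0.25076309  0.07113849] [-0.55185252  0.15450464  0.8399308 ]
top [[461.78729873   0.         323.16683504]
 [  0.         461.78729873 203.42611284]
 [  0.           0.           1.        ]] -0.050421247584043774 [ 2.12220768 -2.16602784  0.11258161] [0.0217572  0.57606853 1.01629988]
```

View pics/side0.png

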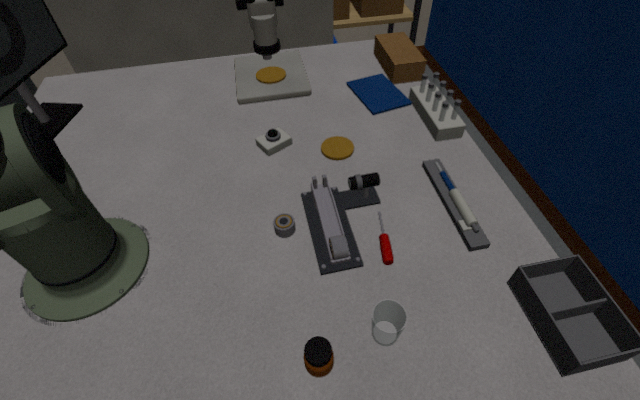

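View pics/top0.png

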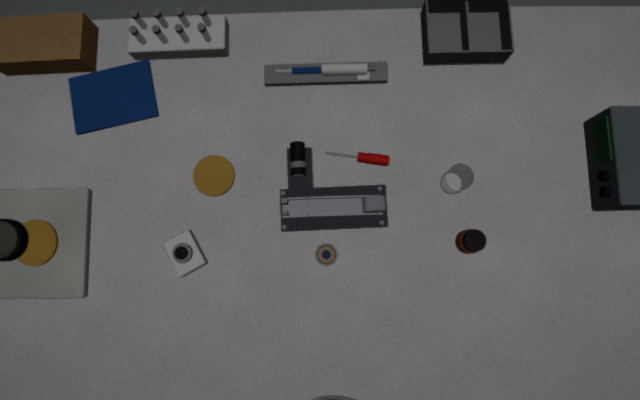

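Side view: gutter with the bearing at its near end (340,245), the button box at (273,138). Top view: rig plate corners at about (281,189) to (387,228), bearing near (374,204), button near (182,253). Next I'll enlarge the top view.

```bash
cat > h.py <<'E'
from plant import *
import cv2, numpy as np
def ray(c,uv,z):
    K=c['intrinsics'];D=np.array([c['k1'],0,0,0.]);R=cv2.Rodrigues(np.array(c['rvec']))[0]
    x=cv2.undistortPoints(np.array([[uv]],float),K,D)[0,0]
    o=-R.T@np.array(c['tvec']);d=R.T@np.array([*x,1]);return o+d*(z-o[2])/d[2]
def proj(c,P):
    return cv2.projectPoints(np.array(P,float).reshape(-1,3),np.array(c['rvec']),np.array(c['tvec']),c['intrinsics'],np.array([c['k1'],0,0,0.]))[0][:,0]
E
python3 - <<'E'
import cv2
a=cv2.imread("pics/top0.png")[130:280,150:410]
cv2.imwrite("pics/topc.png",cv2.convertScaleAbs(cv2.resize(a,None,fx=3,fy=3,interpolation=cv2.INTER_CUBIC),alpha=1.8))
E
```

```text
(no output)
```

View pics/topc.png

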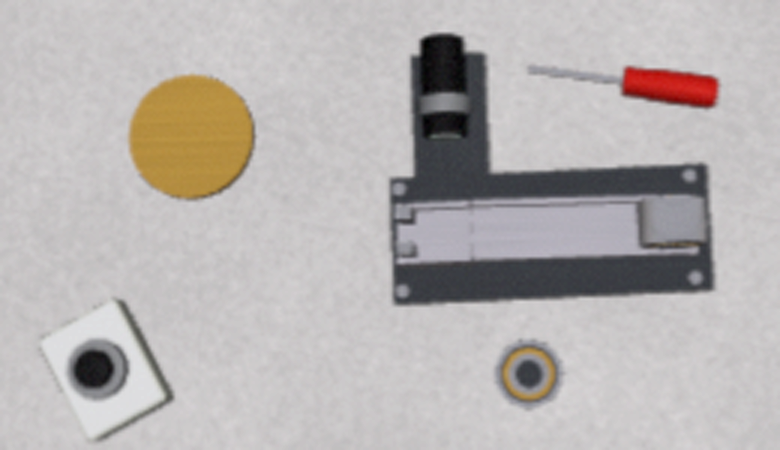

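```bash
python3 - <<'E'
from h import *
t=capture("top");s=capture("side")
f=lambda u,v:(150+u/3,130+v/3)
P=[ray(t,f(*q),.006) for q in[(391,179),(706,165),(713,289),(396,304)]]
for p in P:print(p.round(4))
# corners rig: up-left = (x=120,y=-50), up-right=(-130,-50), low-right=(-130,50), low-left=(120,50)
A=np.array([[.12,-.05],[-.13,-.05],[-.13,.05],[.12,.05]]);B=np.array(P)[:,:2]
ac=A-A.mean(0);bc=B-B.mean(0)
U,S,Vt=np.linalg.svd(ac.T@bc);R=Vt.T@U.T;T=B.mean(0)-R@A.mean(0)
print("yaw",np.degrees(np.arctan2(R[1,0],R[0,0])),"T",T,"res",(A@R.T+T-B).round(4).tolist())
for n,q in dict(bear=(-.096,0),seat=(.0705,0)).items():print(n,R@np.array(q)+T)
print("proj bear side/top",proj(s,[*(R@[-.096,0]+T),.048]),proj(t,[*(R@[-.096,0]+T),.048]), 'seat', proj(s,[*(R@[.0705,0]+T),.065]))
for z in(.04,.05,.06):
  b=ray(t,f(95,369),z);print(z,b,proj(s,b))
print("spare",ray(t,f(528,373),.034))
a=s['pixels'][110:270,240:400][:,:,::-1]
cv2.imwrite("pics/sc.png",cv2.convertScaleAbs(cv2.resize(a,None,fx=3.7,fy=3.7,interpolation=cv2.INTER_CUBIC),alpha=1.6))
E
```

```text
[0.6155 0.1114 0.006 ]
[ 0.621  -0.1366  0.006 ]
[ 0.5233 -0.1385  0.006 ]
[0.5168 0.1082 0.006 ]
yaw 91.40959906395615 T [ 0.56900377 -0.00891622] res [[0.0006, 0.0009], [0.0012, -0.001], [-0.0011, -0.0016], [-0.0007, 0.0017]]
bear [ 0.57136534 -0.10488717]
seat [0.5672695  0.06156244]
proj bear side/top [[337.81164544 247.4652851 ]] [[374.06056472 203.91214673]] seat [[321.3493416  188.80833174]]
0.04 [0.46951378 0.33373691 0.04      ] [[271.92934347 134.43373345]]
0.05 [0.46924482 0.33040703 0.05      ] [[271.52792848 132.46800488]]
0.06 [0.46897585 0.32707714 0.06      ] [[271.11927042 130.46659544]]
spare [0.4608248  0.00584045 0.034     ]
```

View pics/sc.png

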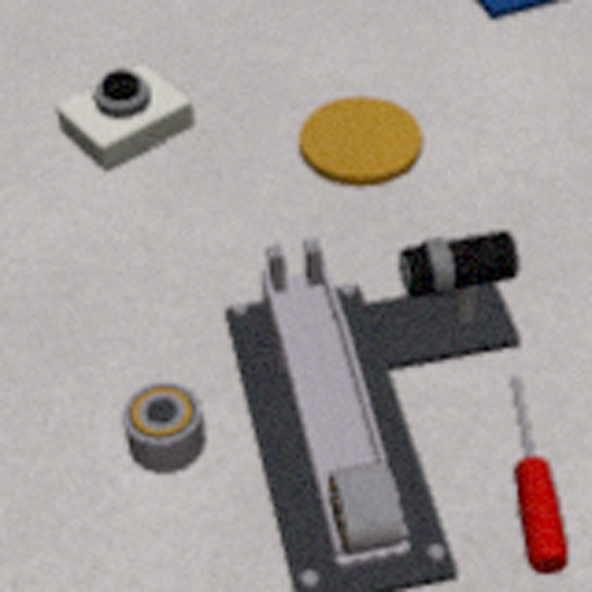

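Side crop: button cap at full-image (273,132.7), which puts its top at about z=0.049. The bearing sits at the foot of the gutter, as the calibration predicts. I'll close the fingers and turn so tool x points down the gutter, then travel to behind the bearing.

```bash
python3 -m handwheel '[[0,0,0,0,-0.0766,0,1],[0,0,0,0,-0.0766,0,1],[0,0,0,0,-0.0766,0,1],[0,0,0,0,-0.0766,0,1],[0,0,0,0,-0.0766,0,1],[0,0,0,0,-0.0766,0,1],[0,0,0,0,-0.0766,0,1],[0,0,0,0,-0.0766,0,1],[0,0,0,0,-0.0766,0,1],[0,0,0,0,-0.0766,0,1],[0,0,0,0,-0.0766,0,1],[0,0,0,0,0,0,1]]' 40
python3 -m handwheel '[[-0.9,0,0.8,0,0,0,1],[-0.9,0,0.8,0,0,0,1],[-0.9,0,0.8,0,0,0,1],[-0.9,0,0.8,0,0,0,1],[-0.9,0,0.8,0,0,0,1],[-0.9,0,0.8,0,0,0,1],[-0.9,0,0.8,0,0,0,1],[-0.9,0,0.8,0,0,0,1],[-0.9,0,0.8,0,0,0,1],[-0.9,0,0.8,0,0,0,1],[-0.9,0,0.8,0,0,0,1],[-0.9,0,0.8,0,0,0,1]]'
```

```text
t: 1.2
position: [0.1676, -0.602, 0.2421]
tcp_rot: [-90.0, 0.0, -88.2]
force: [0.4, 0.3, 0.5]
gripper_width: -0.0001
t: 2.2
position: [0.355, -0.3805, 0.2423]
tcp_rot: [-90.0, 0.0, -88.9]
force: [1.2, -0.3, -0.1]
gripper_width: -0.0001
```

```bash
python3 -m handwheel '[[-0.9,0,0.88,0,0,0,1],[-0.9,0,0.88,0,0,0,1],[-0.9,0,0.88,0,0,0,1],[-0.9,0,0.88,0,0,0,1],[-0.9,0,0.88,0,0,0,1],[-0.9,0,0.88,0,0,0,1],[-0.9,0,0.88,0,0,0,1],[-0.9,0,0.88,0,0,0,1],[-0.9,0,0.88,0,0,0,1],[-0.9,0,0.88,0,0,0,1],[-0.9,0,0.88,0,0,0,1],[-0.9,0,0.88,0,0,0,1]]'
python3 -m handwheel '[[0,0.8,0,0,0,0,1],[0,0.8,0,0,0,0,1],[0,0.8,0,0,0,0,1],[0,0.8,0,0,0,0,1],[0,0.8,0,0,0,0,1],[0,0.8,0,0,0,0,1],[0,0.8,0,0,0,0,1],[0,0,0,0,0,0,1],[0,0,0,0,0,0,1]]'
```

```text
t: 3.2
position: [0.5609, -0.1593, 0.2422]
tcp_rot: [-90.0, 0.0, -88.9]
force: [-0.1, -0.6, 0.1]
gripper_width: -0.0002
t: 3.95
position: [0.56, -0.1601, 0.1301]
tcp_rot: [-90.1, 0.0, -88.7]
force: [-0.2, 0.5, 0.5]
gripper_width: -0.0001
```

```bash
python3 -m handwheel '[[0,0,0.62,0,0,0,1],[0,0.8,0,0,0,0,1],[0,0.8,0,0,0,0,1],[0,0.8,0,0,0,0,1],[0,0.8,0,0,0,0,1],[0,0.4,0,0,0,0,1],[0,0.4,0,0,0,0,1],[0,0,0,0,0,0,1],[0,0,0,0,0,0,1]]'
python3 - <<'E'
from h import *
s=capture("side");t=capture("top")
a=s['pixels'][130:290,260:420];b=t['pixels'][140:260,260:420]
r=lambda q:cv2.resize(q,None,fx=2.5,fy=2.5,interpolation=cv2.INTER_CUBIC)
im=np.zeros((400,800,3),np.uint8);im[:,:400]=r(a);im[:300,400:]=r(b)
cv2.imwrite("pics/b.png",cv2.convertScaleAbs(im[:,:,::-1],alpha=1.8))
E
```

```text
t: 4.7
position: [0.573, -0.16, 0.0509]
tcp_rot: [-90.0, -0.0, -88.6]
force: [0.7, -0.1, 0.1]
gripper_width: 0.0
```

View pics/b.png

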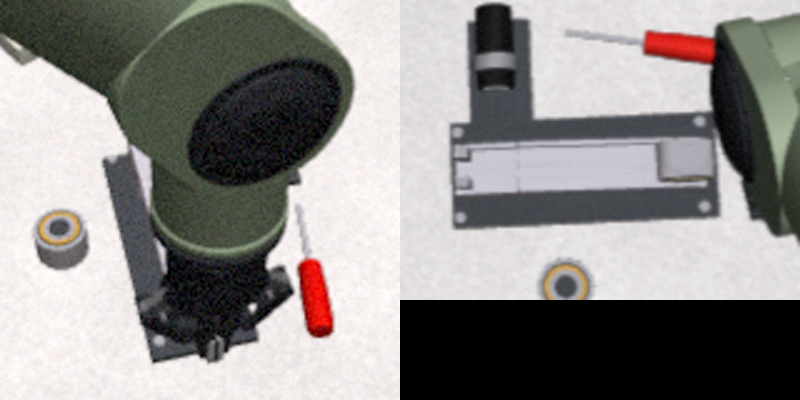

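The finger is lined up behind the bearing with clear space around it. Starting the slow push.

```bash
python3 -m handwheel '[[-0.1,0.01,0,0,0,0,1],[-0.1,0.01,0,0,0,0,1],[-0.1,0.01,0,0,0,0,1],[-0.1,0.01,0,0,0,0,1],[-0.1,0.01,0,0,0,0,1],[-0.1,0.01,0,0,0,0,1],[-0.1,0.01,0,0,0,0,1],[-0.1,0,0,0,0,0,1],[-0.1,0,0,0,0,0,1],[-0.1,0,0,0,0,0,1],[-0.1,-0.014,0,0,0,0,1],[-0.1,-0.014,0,0,0,0,1]]'
python3 -m handwheel '[[-0.15,-0.021,0,0,0,0,1],[-0.15,-0.021,0,0,0,0,1],[-0.15,-0.021,0,0,0,0,1],[-0.15,-0.021,0,0,0,0,1],[-0.15,-0.021,0,0,0,0,1],[-0.15,-0.021,0,0,0,0,1],[-0.15,-0.021,0,0,0,0,1],[-0.15,-0.021,0,0,0,0,1],[-0.15,-0.021,0,0,0,0,1],[-0.15,-0.021,0,0,0,0,1]]'
python3 - <<'E'
from h import *
t=capture("top");b=t['pixels'][150:250,260:420]
cv2.imwrite("pics/c.png",cv2.convertScaleAbs(cv2.resize(b,None,fx=3,fy=3,interpolation=cv2.INTER_CUBIC)[:,:,::-1],alpha=1.8))
E
```

```text
t: 5.8
position: [0.5721, -0.1362, 0.0496]
tcp_rot: [-90.0, -0.0, -88.6]
force: [0.4, -2.0, 1.3]
gripper_width: 0.0001
t: 6.63
position: [0.5713, -0.1057, 0.0537]
tcp_rot: [-90.0, 0.0, -88.6]
force: [-0.8, -2.7, 1.8]
gripper_width: -0.0001
```

View pics/c.png

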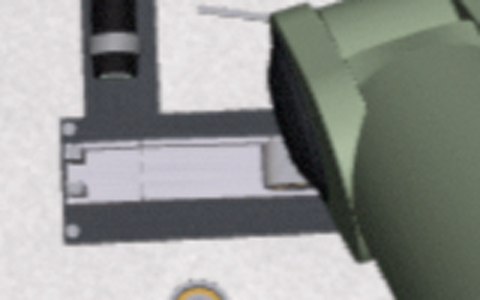

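The bearing is rolling up steadily ahead of the finger (its uphill edge is at crop x≈263). Carrying on.

```bash
R='x'; python3 -m handwheel '[[-0.15,-0.021,0,0,0,0,1],[-0.15,-0.021,0,0,0,0,1],[-0.15,-0.021,0,0,0,0,1],[-0.15,-0.021,0,0,0,0,1],[-0.15,-0.021,0,0,0,0,1],[-0.15,-0.021,0,0,0,0,1],[-0.15,-0.021,0,0,0,0,1],[-0.15,-0.021,0,0,0,0,1],[-0.15,-0.021,0,0,0,0,1],[-0.15,-0.021,0,0,0,0,1],[-0.15,-0.021,0,0,0,0,1],[-0.15,-0.021,0,0,0,0,1]]'
python3 -m handwheel '[[-0.15,-0.021,0,0,0,0,1],[-0.15,-0.021,0,0,0,0,1],[-0.15,-0.021,0,0,0,0,1],[-0.15,-0.021,0,0,0,0,1],[-0.15,-0.021,0,0,0,0,1],[-0.15,-0.021,0,0,0,0,1],[-0.15,-0.021,0,0,0,0,1],[-0.15,-0.021,0,0,0,0,1],[-0.15,-0.021,0,0,0,0,1],[-0.15,-0.021,0,0,0,0,1],[-0.15,-0.021,0,0,0,0,1],[-0.15,-0.021,0,0,0,0,1]]'
```

```text
t: 7.68
position: [0.5704, -0.0697, 0.0587]
tcp_rot: [-90.0, 0.0, -88.6]
force: [-0.4, -2.3, 1.0]
gripper_width: 0.0
t: 8.68
position: [0.5695, -0.0337, 0.0638]
tcp_rot: [-90.0, 0.0, -88.6]
force: [0.2, -2.2, 1.7]
gripper_width: -0.0001
```

```bash
python3 -m handwheel '[[-0.12,-0.017,0,0,0,0,1],[-0.12,-0.017,0,0,0,0,1],[-0.12,-0.017,0,0,0,0,1],[-0.12,-0.017,0,0,0,0,1],[-0.12,-0.017,0,0,0,0,1],[-0.12,-0.017,0,0,0,0,1],[-0.12,-0.017,0,0,0,0,1],[-0.12,-0.017,0,0,0,0,1],[-0.12,-0.017,0,0,0,0,1],[-0.12,-0.017,0,0,0,0,1],[-0.12,-0.017,0,0,0,0,1],[-0.12,-0.017,0,0,0,0,1]]'
python3 -m handwheel '[[-0.08,-0.01,0,0,0,0,1],[-0.08,-0.01,0,0,0,0,1],[-0.08,-0.01,0,0,0,0,1],[-0.08,-0.01,0,0,0,0,1],[-0.08,-0.01,0,0,0,0,1],[-0.08,-0.01,0,0,0,0,1],[-0.08,-0.01,0,0,0,0,1],[-0.08,-0.01,0,0,0,0,1],[-0.08,-0.01,0,0,0,0,1],[-0.08,-0.01,0,0,0,0,1]]'
```

```text
t: 9.68
position: [0.5688, -0.005, 0.0678]
tcp_rot: [-90.0, 0.0, -88.6]
force: [0.3, -2.3, 1.7]
gripper_width: -0.0001
t: 10.52
position: [0.5684, 0.0112, 0.0698]
tcp_rot: [-90.0, 0.0, -88.6]
force: [0.1, -0.2, 1.0]
gripper_width: -0.0003
```

```bash
python3 - <<'E'
from h import *
print(get_state()['position'],get_state()['force'])
t=capture("top");b=t['pixels'][150:250,260:420];s=capture("side")['pixels'][130:230,260:420]
cv2.imwrite("pics/d.png",cv2.convertScaleAbs(cv2.resize(np.vstack([b,s]),None,fx=3,fy=3,interpolation=cv2.INTER_CUBIC)[:,:,::-1],alpha=1.8))
E
```

```text
[0.56841136 0.01116178 0.06977496] [ 0.10327729 -0.23862126  1.03438802]
```

View pics/d.png

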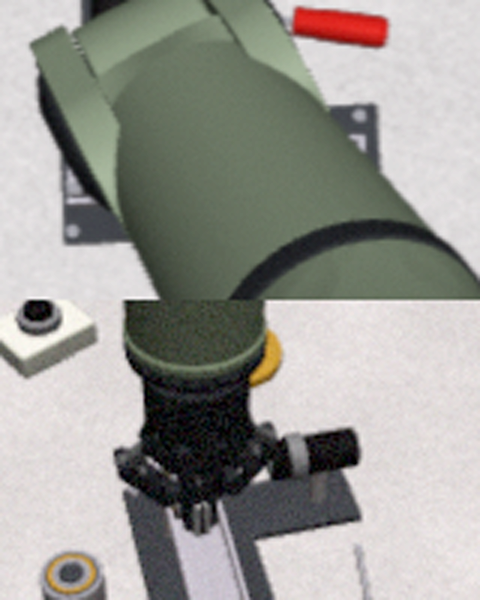

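```bash
python3 -m handwheel '[[-0.06,0,0,0,0,0,1],[-0.06,0,0,0,0,0,1],[-0.06,0,0,0,0,0,1],[-0.06,0,0,0,0,0,1],[-0.06,0,0,0,0,0,1],[-0.06,0,0,0,0,0,1],[0,0,0,0,0,0,1],[0,0,0,0,0,0,1]]'
```

```text
t: 11.28
position: [0.5683, 0.018, 0.0698]
tcp_rot: [-90.0, -0.0, -88.6]
force: [0.4, -0.1, 0.1]
gripper_width: -0.0001
```

There is no contact force now, so the bearing has gone over the crest. Backing off and rising to check it.

```bash
python3 -m handwheel '[[0.3,0,0,0,0,0,1],[0.5,0,0,0,0,0,1],[0.8,0,0,0,0,0,1],[0.8,-0.3,0,0,0,0,1],[0,-1,0,0,0,0,1],[0,-1,0,0,0,0,1],[0,-1,0,0,0,0,1],[0,-1,0,0,0,0,1],[0,-1,0,0,0,0,1],[0,0,-1,0,0,0,1],[0,0,-1,0,0,0,1],[0,0,-1,0,0,0,1]]'
python3 -m handwheel '[[0,0,-1,0,0,0,1],[0,0,-1,0,0,0,1],[0,0,-1,0,0,0,1],[0,0,-1,0,0,0,1],[0,0,0,0,0,0,1]]'
python3 - <<'E'
from h import *
T=np.array([.569,-.0089]);a=np.radians(91.41)
s=capture("side");t=capture("top")
p=[*(T+.0705*np.array([np.cos(a),np.sin(a)])),.065];print(p,proj(s,p),proj(t,p))
b=t['pixels'][150:250,260:420];q=s['pixels'][130:230,260:420]
cv2.imwrite("pics/e.png",cv2.convertScaleAbs(cv2.resize(np.vstack([b,q]),None,fx=3,fy=3,interpolation=cv2.INTER_CUBIC)[:,:,::-1],alpha=1.8))
E
```

```text
t: 12.28
position: [0.5086, -0.0327, 0.176]
tcp_rot: [-90.0, -0.0, -88.7]
force: [0.6, -0.8, -0.5]
gripper_width: 0.0001
t: 12.7
position: [0.4263, -0.0349, 0.1758]
tcp_rot: [-90.1, -0.1, -88.7]
force: [1.6, -0.7, 0.9]
gripper_width: 0.0002
[np.float64(0.5672652305683488), np.float64(0.06157865332864277), 0.065] [[321.34639334 188.80391964]] [[299.7237256  206.40911379]]
```

View pics/e.png

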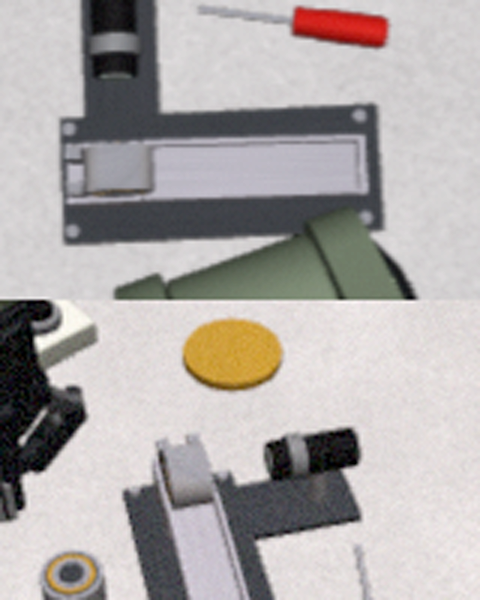

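The bearing is seated in the cradle: its centre in the top view is about (299.7,206.3), against a predicted (299.7,206.4). Next, the button.

```bash
python3 -m handwheel '[[-0.91,0,0.13,0,0,0,1],[-0.91,0,0.13,0,0,0,1],[-0.91,0,0.13,0,0,0,1],[-0.91,0,0.13,0,0,0,1],[-0.91,0,0.13,0,0,0,1],[-0.91,0,0.13,0,0,0,1],[-0.91,0,0.13,0,0,0,1],[-0.91,0,0.13,0,0,0,1],[-0.91,0,0.13,0,0,0,1],[-0.91,0,0.13,0,0,0,1]]'
python3 -m handwheel '[[-0.91,0,0.13,0,0,0,1],[-0.91,0,0.13,0,0,0,1],[-0.91,0,0.13,0,0,0,1],[-0.91,0,0.13,0,0,0,1],[-0.91,0,0.13,0,0,0,1],[-0.91,0,0.13,0,0,0,1],[-0.91,0,0.13,0,0,0,1],[-0.91,0,0.13,0,0,0,1],[-0.91,0,0.13,0,0,0,1],[-0.91,0,0.13,0,0,0,1],[0,0,0,0,0,0,1],[0,0,0,0,0,0,1]]'
python3 - <<'E'
from h import *
w=capture("wrist");print(get_state()['position'],proj(w,[.4693,.3307,.049]))
cv2.imwrite("pics/w.png",cv2.convertScaleAbs(w['pixels'][:,:,::-1],alpha=1.5))
E
```

```text
t: 13.63
position: [0.452, 0.15, 0.1758]
tcp_rot: [-90.0, 0.0, -88.6]
force: [-0.1, -0.7, 0.6]
gripper_width: 0.0003
t: 14.63
position: [0.473, 0.3324, 0.1754]
tcp_rot: [-90.0, 0.0, -88.5]
force: [0.5, 0.3, 0.4]
gripper_width: -0.0002
[0.47301219 0.33145126 0.17539395] [[314.14585866 199.04130491]]
```

View pics/w.png

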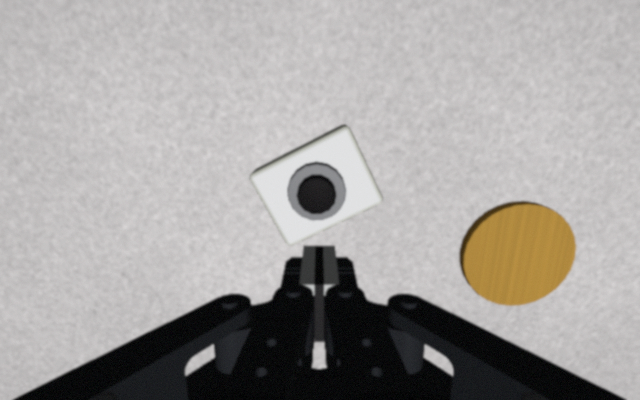

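Wrist view: the cap is at (317,193) against a predicted (314,199), so within about 5 mm. Small correction, then descend.

```bash
python3 -m handwheel '[[-0.1,1,-0.08,0,0,0,1],[0,1,0,0,0,0,1],[0,1,0,0,0,0,1],[0,1,0,0,0,0,1],[0,0.7,0,0,0,0,1],[0,0.2,0,0,0,0,1],[0,0.1,0,0,0,0,1],[0,0,0,0,0,0,1]]'
python3 -m handwheel '[[0,0.1,0,0,0,0,1],[0,0.1,0,0,0,0,1],[0,0.1,0,0,0,0,1],[0,0.1,0,0,0,0,1],[0,0,0,0,0,0,1]]'
```

```text
t: 15.35
position: [0.4713, 0.3333, 0.0761]
tcp_rot: [-90.0, -0.0, -88.6]
force: [-0.1, -0.6, 0.5]
gripper_width: 0.0003
t: 15.77
position: [0.4708, 0.3336, 0.0676]
tcp_rot: [-90.0, -0.0, -88.6]
force: [0.1, 0.3, 0.4]
gripper_width: -0.0003
```

```bash
for i in 1 ; do python3 -m handwheel '[[0,0.1,0,0,0,0,1],[0,0.1,0,0,0,0,1],[0,0,0,0,0,0,1]]'; done
python3 -m handwheel '[[0,0.1,0,0,0,0,1],[0,0,0,0,0,0,1]]'
python3 -m handwheel '[[0,0.1,0,0,0,0,1],[0,0,0,0,0,0,1]]'
```

```text
t: 16.02
position: [0.4708, 0.3336, 0.0634]
tcp_rot: [-90.0, -0.0, -88.6]
force: [0.2, 0.5, -0.6]
gripper_width: -0.0001
t: 16.18
position: [0.4709, 0.3337, 0.0616]
tcp_rot: [-90.0, 0.0, -88.6]
force: [0.3, -1.2, 1.5]
gripper_width: 0.0002
t: 16.35
position: [0.471, 0.3337, 0.0597]
tcp_rot: [-90.0, 0.0, -88.6]
force: [-0.6, 0.2, 2.6]
gripper_width: 0.0003
```

```bash
python3 -m handwheel '[[0,0.1,0,0,0,0,1],[0,0,0,0,0,0,1]]'
python3 -m handwheel '[[0,0.08,0,0,0,0,1],[0,0,0,0,0,0,1]]'
python3 -m handwheel '[[0,0.05,0,0,0,0,1],[0,0,0,0,0,0,1]]'
```

```text
t: 16.52
position: [0.471, 0.3337, 0.0577]
tcp_rot: [-90.0, 0.0, -88.6]
force: [-0.1, 0.6, 3.6]
gripper_width: 0.0001
t: 16.68
position: [0.4711, 0.3338, 0.0568]
tcp_rot: [-90.0, 0.0, -88.6]
force: [-3.6, -2.6, 17.9]
gripper_width: 0.0003
t: 16.85
position: [0.4712, 0.3338, 0.0565]
tcp_rot: [-89.9, -0.0, -88.6]
force: [-7.2, -6.5, 31.2]
gripper_width: 0.0001
```

The force rose like a spring to about 4 N and then went stiff after about 6 mm of travel, so the button is fully down. Releasing.

```bash
python3 -m handwheel '[[0,-0.3,0,0,0,0,1],[0,-0.6,0,0,0,0,1],[0,-1,0,0,0,0,1],[0,-1,0,0,0,0,1],[0,-1,0,0,0,0,1],[0,-1,0,0,0,0,1],[0,-1,0,0,0,0,1],[0,0,0,0,0,0,1],[0,0,0,0,0,0,1],[0,0,0,0,0,0,1],[0,0,0,0,0,0,1],[0,0,0,0,0,0,1]]'
python3 - <<'E'
from h import *
b=capture("top")['pixels'][130:280,150:410];q=capture("side")['pixels'][110:270,230:490][:150]
cv2.imwrite("pics/f.png",cv2.convertScaleAbs(cv2.resize(np.vstack([b,q]),None,fx=2,fy=2,interpolation=cv2.INTER_CUBIC)[:,:,::-1],alpha=1.8))
E
```

```text
t: 17.85
position: [0.4706, 0.3334, 0.1725]
tcp_rot: [-90.1, -0.0, -88.6]
force: [-0.8, 0.0, 0.4]
gripper_width: 0.0002
```

View pics/f.png

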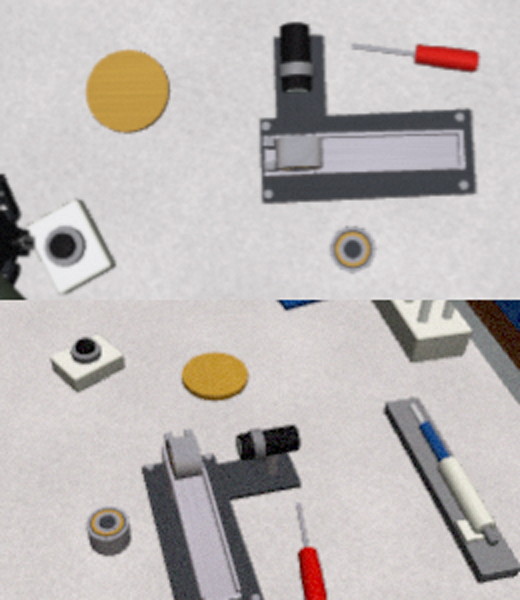

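The last picture shows the bearing seated in the cradle, the button out, and the nearby things unmoved. Handing in.

```bash
python3 -c "
from plant import *
job_done()"
```

```text
the job is handed in; nothing more can be done
```

The job is handed in after about 18 s of robot time, and every check I made came out as it should; `job_done()` itself reports no verdict.

- **Bearing:** I pushed it up the gutter with the closed fingertip at roughly 10 to 40 mm/s. The push force read about 2 to 3 N and dropped to zero once it went over the crest. With the finger clear, the top view put its centre at the predicted seat, to within about a pixel, and it was still there at the end.
- **Button:** I pressed the capture button only after that. It resisted like a spring up to about 4 N, then went stiff after roughly 6 mm of travel, peaking at about 31 N. That is under the 40 N limit but harder than needed. I released it, and the last picture shows the cap out again.
- **Other things:** The spare bearing, brass disc and screwdriver show no visible change. The jar and beaker were outside the last cropped picture, so I did not check them again at the end. The arm passed well above them, and I felt no contact there.
- **Disagreement:** The wrist camera put the button about 5 mm from where the top view did. I aimed between the two, and the press worked.

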